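# Check a stack of returned fixture parts back into their nests

### The arm

A 6-joint arm with a two-finger parallel gripper is mounted at the origin on the work surface. World frame = base frame: x ahead of the robot, y to its left, z up, the work surface at z = 0. Lengths are in m, angles in rad, forces in N, time in s.
With the tool pointing down it reaches from about 0.35 to 0.925 m from the base axis. Payload 6.4 kg.
Tool frame: the origin (TCP) lies midway between the tips of the shut fingers; the grasp point (between the pads) lies bot.pinch_z behind it (bot.pinch_z is the distance from the TCP to the grasp point, in m); z points along the fingers, y is the line along which they close (so a half turn about z gives the same grasp; the last joint's range is limited). The gripper opens to 85 mm and grips with 20 to 120 N. Pads are 22 mm wide; open, the fingers measure 114 mm over their backs; the gripper's body (76 mm by 85 mm) begins 54 mm behind the grasp point. The pads swing forward as they close: fully open they stand 13 mm farther back than shut.
Start: joints at [-1.454, 0.245, 1.558, -0, 1.339, -0.174], TCP at [0.186, -0.623, 0.231] pointing down, gripper open.
Joint ranges: [-3.13, 3.13], [-1.02, 2.26], [0.13, 2.54], [-0.95, 4.09], [0.21, 2.88], [-2.74, 2.74]. Speed limits (rad/s): [2.57, 2.57, 3.14, 3.14, 3.14, 3.14].

### API

Orientations are given as a unit quaternion [w, x, y, z].
In Python, from cell import bot, optics, job gives the robot as it stands.
- The arm moves only by the tool play_rows, never from a script. Its argument "deltas" is a list of rows, each a list of 7 numbers: the shift along the tool's x, y, z in units of 50 mm (1.0 is 50 mm), then the turn, a rotation vector about the tool's x, y, z in units of 6 degrees (1.0 is 6 degrees), then the opening, from 0 (shut) to 1 (fully open). A call has 1 to 12 rows; each row is the pose to reach, as a shift and turn from the pose commanded when the call began, along the tool's axes at that moment; what a row does not reach only later rows make up. A row lasts 1/8 s, in which the tool goes at most 62.5 mm and 10.7 degrees, less where a joint would pass 70% of its speed; a pose out of reach is approached as far as the arm can. A call with a gripper value outside its range is refused whole. The fingers move at their own pace and stop on an object; "squeeze" is the grip in N (left out, the last holds). Time passes only in rows, so rows that repeat a pose let the fingers close. It gives the time, the measured TCP pose, the force, the opening and the grip force at its end, in the units of the state.
- bot.sense(): the state, without advancing time (a new reading comes with each control period).
- optics.grab_frame(name): name is "side" or "top" or "wrist"; returns a dict with "frame" (384x512x3 uint8, blue, green, red), "depth" (384x512 float32, m along the optical axis (not along the pixel's ray), 0 where there is no reading), "K" (3x3 intrinsics, pixels), "dist" ([k1, k2, p1, p2, k3] as OpenCV has them; the pictures are not rectified), "position" and "rotation" of the camera in the world. Camera axes: x right, y down, z forward; pixel columns grow to the right and rows downward; lengths in m; the calibration is good to about 2 mm. A picture is of the moment at which its call begins.
- job.hand_in(): hands the job in; it is judged then, once.
The state is a dict: "t": time; "joints": joint angles; "qd": joint speeds; "effort": joint torques, N m; "tcp_pos": TCP position; "tool_rot": TCP orientation; "force": force on the tool from outside, world axes, zero at the start; "torque": the same for the moment, N m; "grip_width": finger opening in m; "finger_force": force on a finger pad.
Only numpy, scipy, OpenCV 4.12 (cv2) and the standard library are available. Lean on these libraries where they do the work, as an engineer would, in place of code of your own. Each camera call takes 0.05 s, during which the arm holds its last target. There are 200 camera calls.

### The job

Take the stack of returned machine parts apart from the top down, one part at a time, and lay each part flat inside the rim of the white-rimmed nest that has its shape: the hexagon nut, then the round collar, then the square flange, and last the oblong jaw. Lay them in rather than dropping them, do not tip any part onto its side, and leave the spray can and the carton where they are.

Things in the scene. Friction and masses are not known exactly. Their poses are not given: they have to be found in the camera images.
- nut: Loose. Origin at the centre of its underside, z up. Large bright steel hexagon nut, 30 mm across flats (34.6 mm across corners), 24 mm high, about 0.1 kg, with a round bore. Two parallel flats face its +x and -x; further pairs every 60 degrees. At the start it is the top of the stack and stands on the collar.
- collar: Loose. Origin at the centre of its underside, z up. Brass round spacer collar (thick ring), 44 mm outside diameter, 20 mm bore, 24 mm high, about 0.2 kg. At the start it is second from the top, under the nut and on the flange.
- flange: Loose. Origin at the centre of its underside, z up. Dark steel square flange block, 54 x 54 mm, 24 mm high, four small bolt holes near its corners, about 0.45 kg; its sides face its x and y axes. At the start it is third from the top, under the collar and on the jaw.
- jaw: Loose. Origin at the centre of its underside, z up. Aluminium vice jaw, an oblong block 100 mm (its x) by 64 mm (its y), 26 mm high, with a bolt hole near each end, about 0.42 kg. At the start it is the bottom of the stack and lies on the counter.
- nut_nest: All four nests look alike: a black 4 mm floor with a raised white outline rim 5 mm wide whose top is 10 mm above the counter (6 mm above the floor); fixed to the counter. This is the hexagonal one, the smallest: 46 mm across flats inside the rim; flats face its +x and -x. Origin at the centre of its underside, on the counter; z up.
- collar_nest: All four nests look alike: a black 4 mm floor with a raised white outline rim 5 mm wide whose top is 10 mm above the counter (6 mm above the floor); fixed to the counter. This is the round one: 60 mm diameter inside the rim. Origin at the centre of its underside, on the counter; z up.
- flange_nest: All four nests look alike: a black 4 mm floor with a raised white outline rim 5 mm wide whose top is 10 mm above the counter (6 mm above the floor); fixed to the counter. This is the square one: 70 x 70 mm inside the rim, sides facing its x and y axes. Origin at the centre of its underside, on the counter; z up.
- jaw_nest: All four nests look alike: a black 4 mm floor with a raised white outline rim 5 mm wide whose top is 10 mm above the counter (6 mm above the floor); fixed to the counter. This is the oblong one, the largest: 116 mm (its x) by 80 mm (its y) inside the rim. Origin at the centre of its underside, on the counter; z up.
- spray_can: Bystander: a small upright grey spray can with a paper label and an orange cap, 52 mm diameter, 149 mm tall; stands loose at the far side of the work. Origin at the centre of its underside.
- carton: Bystander: a small brown carton with a paper strip, 75 x 50 mm, 40 mm high, loose on the counter at the left of the work. Origin at the centre of its underside.
There are look-alikes about, which are no part of the job. What is meant by the flange is not green or orange, and is the smaller of those in its own colour.

How it is judged:
On the way, in this order (a step that is already met when the one before it is completed fails the run):
1. the hexagon nut lies flat in its own nest (horizontal distance between nut and nut_nest below 0.0125 m and z of nut in the frame of nut_nest between 0.001 and 0.006 m and angle between nut's own z axis and vertical below 0.06 rad), for 0.2 s.
2. the round collar lies flat in its own nest (horizontal distance between collar and collar_nest below 0.0125 m and z of collar in the frame of collar_nest between 0.001 and 0.006 m and angle between collar's own z axis and vertical below 0.06 rad), for 0.2 s.
3. the square flange lies flat in its own nest (horizontal distance between flange and flange_nest below 0.0125 m and z of flange in the frame of flange_nest between 0.001 and 0.006 m and angle between flange's own z axis and vertical below 0.06 rad), for 0.2 s.
4. the oblong jaw lies flat in its own nest (horizontal distance between jaw and jaw_nest below 0.0125 m and z of jaw in the frame of jaw_nest between 0.001 and 0.006 m and angle between jaw's own z axis and vertical below 0.06 rad), for 0.2 s.
At the end, for the whole second after the job is handed in: Each of the four parts lies flat (within 0.06 rad) on the floor of the nest of its own shape, underside 1 to 6 mm above the nest's underside, its centre within 12.5 mm of the nest's centre, released and at rest (all of step 1 and all of step 2 and all of step 3 and all of step 4 and linear speed of each of nut, collar, flange, jaw below 0.02 m/s and angular speed of each of nut, collar, flange, jaw below 0.2 rad/s and contact force between the fingers and nut below 0.1 N and contact force between the fingers and collar below 0.1 N and contact force between the fingers and flange below 0.1 N and contact force between the fingers and jaw below 0.1 N); the robot touches nothing.
It fails at once if the spray can is moved by more than 20 mm or tipped (distance of spray_can from where it was at the start of the episode above 0.02 m or angle between spray_can's own z axis and vertical above 0.3 rad).
It fails at once if the carton is moved by more than 20 mm (distance of carton from where it was at the start of the episode above 0.02 m).
It fails at once if a part is tipped by more than 1 rad (angle between any of nut, collar, flange, jaw's own z axis and vertical above 1 rad).
It fails at once if a part is let fall: it comes down untouched by the fingers from more than 40 mm above its nest, or hits its nest with more than 60 N (contact force between nut and nut_nest above 60 N or contact force between collar and collar_nest above 60 N or contact force between flange and flange_nest above 60 N or contact force between jaw and jaw_nest above 60 N or (horizontal distance between nut and nut_nest below 0.05 m and z of nut in the frame of nut_nest above 0.044 m and contact force between nut and anything else below 0.01 N and linear speed of nut above 0.2 m/s) or (horizontal distance between collar and collar_nest below 0.05 m and z of collar in the frame of collar_nest above 0.044 m and contact force between collar and anything else below 0.01 N and linear speed of collar above 0.2 m/s) or (horizontal distance between flange and flange_nest below 0.05 m and z of flange in the frame of flange_nest above 0.044 m and contact force between flange and anything else below 0.01 N and linear speed of flange above 0.2 m/s) or (horizontal distance between jaw and jaw_nest below 0.05 m and z of jaw in the frame of jaw_nest above 0.044 m and contact force between jaw and anything else below 0.01 N and linear speed of jaw above 0.2 m/s)).
It also fails if it takes over 128 s, if anything falls off the work surface, if the arm or the gripper's body presses on something with over 40 N, if the wrist force passes 120 N, or if a joint passes its speed limit or range.

## Working session

There is one attempt and no reset: what is moved stays moved. The work goes in short steps, Python scripts to look and compute and a tool call to move; the robot and the scene stay as the last step left them, time stands still between calls to the robot, and variables do not carry over. Pictures are saved under pics/ and viewed, at most 17 in all, crops included, and the job is handed in when it is done.

Besides the shell and the picture viewer there is one more tool, called after "Call:" as a command line: name --pt "numbers of a row" for each row, then --argument value for the rest. play_rows: Moves the arm, as the interface text tells. Its arguments: {"type":"object","properties":{"deltas":{"type":"array","items":{"type":"array","items":{"type":"number"}}},"squeeze":{"type":"number"}},"required":["deltas"]}

```bash
ls; mkdir -p pics; python3 - <<'E'
from cell import bot, optics, job
import cv2,numpy as np
s=bot.sense();print(s,bot.pinch_z)
for n in ["side","top","wrist"]:
    f=optics.grab_frame(n);cv2.imwrite(f"pics/{n}0.png",f["frame"]);np.save(f"pics/{n}0.npy",f,allow_pickle=True)
    print(n,f["K"].round(1).tolist(),np.round(f["dist"],4),np.round(f["position"],4),np.round(f["rotation"],4).tolist(),(f["depth"]>0).mean())
E
```

```text
pics
{'t': 0.0, 'joints': array([-1.45406839e+00,  2.45828040e-01,  1.55903810e+00, -1.68287199e-05,
        1.33868988e+00, -1.74079821e-01]), 'qd': array([-0.00034316, -0.00095787, -0.00018775,  0.00032145,  0.00147357,
        0.00080577]), 'effort': array([ 3.58174329e-03, -4.29508102e+01, -3.26124001e+01,  4.73214948e-05,
        5.31158410e-03, -5.22288943e-06]), 'tcp_pos': array([ 0.18631916, -0.62213235,  0.23015844]), 'tool_rot': array([-9.81516967e-04,  9.89446709e-01,  1.44893913e-01,  1.99634562e-05]), 'force': array([-0.67266881, -0.11687011,  1.10051903]), 'torque': array([0.02230899, 0.04474761, 0.01412358]), 'finger_force': 0.0, 'grip_width': 0.08543571062629118} 0.0187
side [[499.3, 0.0, 251.1], [0.0, 499.3, 186.8], [0.0, 0.0, 1.0]] [0.0298 0.     0.     0.     0.    ] [-0.0215  0.7468  0.8156] [0.1587, -0.3185, 0.8459, -0.3972] 0.996124267578125
top [[398.1, 0.0, 258.2], [0.0, 398.1, 191.6], [0.0, 0.0, 1.0]] [-0.0861  0.      0.      0.      0.    ] [0.4328 0.0797 1.1033] [0.0627, -0.6997, 0.7093, -0.0588] 0.9959665934244791
wrist [[337.1, 0.0, 252.5], [0.0, 337.1, 192.7], [0.0, 0.0, 1.0]] [0.0212 0.     0.     0.     0.    ] [ 0.2488 -0.6032  0.3736] [0.1043, 0.7954, -0.5919, -0.078] 0.9962514241536459
```

View pics/top0.png

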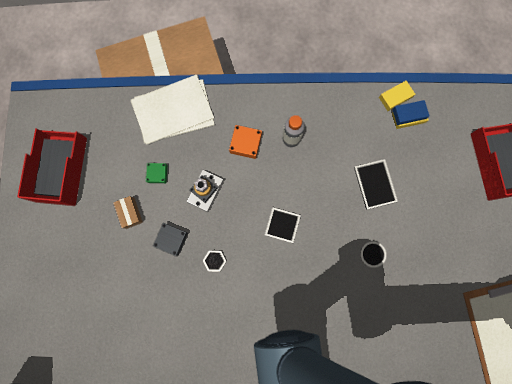

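View pics/side0.png

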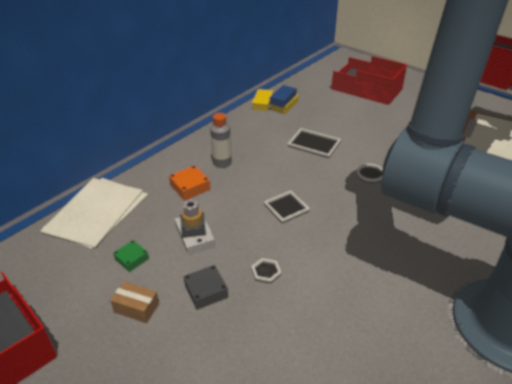

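The top picture shows the stack at (205,188). The nests are hexagon (214,261), square (283,224), round (373,254) and oblong (376,184). The can is at (295,128) and the carton at (127,211). The side picture shows the same scene, with the stack at (193,222).

Things that could be taken for the flange (top px): dark block (171,238), green block (157,173), orange block (246,141), and the dark layer in the stack at (204,190). By the description it should be the stack's one. I'll check this by size and in a close crop.

```bash
cat > h.py <<'E'
import numpy as np,cv2
from scipy.spatial.transform import Rotation as R
def load(n): return np.load(n,allow_pickle=True).item()
def rot(q): return R.from_quat([q[1],q[2],q[3],q[0]]).as_matrix()
def rays(f,px):
    px=np.asarray(px,float).reshape(-1,1,2)
    u=cv2.undistortPoints(px,np.asarray(f["K"]),np.asarray(f["dist"]))[:,0]
    return np.asarray(f["position"]),np.c_[u,np.ones(len(u))]@rot(f["rotation"]).T
def onplane(f,px,z):
    o,d=rays(f,px); return o+d*((z-o[2])/d[:,2])[:,None]
def bydepth(f,px):
    o,d=rays(f,px); px=np.round(px).astype(int).reshape(-1,2)
    return o+d*f["depth"][px[:,1],px[:,0]][:,None]
def tri(f1,p1,f2,p2):
    o1,d1=rays(f1,p1);o2,d2=rays(f2,p2);d1=d1[0];d2=d2[0]
    s=np.linalg.lstsq(np.c_[d1,-d2],o2-o1,rcond=None)[0]
    a=o1+s[0]*d1;b=o2+s[1]*d2
    return (a+b)/2,np.linalg.norm(a-b)
def cents(m,amin):
    out=[]
    for c in cv2.findContours(m.astype(np.uint8),cv2.RETR_EXTERNAL,cv2.CHAIN_APPROX_NONE)[0]:
        a=cv2.contourArea(c)
        if a>amin: out.append((c,a))
    return out
E
python3 - <<'E'
from h import *
t=load("pics/top0.npy");s=load("pics/side0.npy")
def hsv(f): return cv2.cvtColor(f["frame"],cv2.COLOR_BGR2HSV)
def rim(f,box,name,z=.010):
    h=hsv(f);x0,y0,x1,y1=box
    m=np.zeros(h.shape[:2],bool);m[y0:y1,x0:x1]=((h[...,2]>150)&(h[...,1]<60))[y0:y1,x0:x1]
    c,a=max(cents(m,20),key=lambda k:k[1])
    P=onplane(f,c[:,0],z); r=cv2.minAreaRect((P[:,:2]*1000).astype(np.float32))
    pc=np.array(cv2.minAreaRect(c)[0]);print(name,a,"rect mm",np.round(r[0],1),np.round(r[1],1),round(r[2],1));return pc
B={'hex':((200,248,230,275),(248,252,285,288)),'sq':((262,204,304,246),(258,185,315,226)),'obl':((350,155,402,212),(282,122,345,160)),'round':((357,238,390,272),(354,160,386,185))}
for k,(bt,bs) in B.items():
    a=rim(t,bt,k+' top');b=rim(s,bs,k+' side');p,e=tri(t,a,s,b);print('  tri',p.round(4),round(e,4))
# dark big, green, orange
h=hsv(t)
for nm,(x0,y0,x1,y1),f in [('dark',(150,218,192,260),lambda h:h[...,2]<85),('green',(142,158,172,188),lambda h:h[...,1]>120),('orange',(225,120,268,162),lambda h:h[...,1]>120)]:
    m=np.zeros(h.shape[:2],bool);m[y0:y1,x0:x1]=f(h)[y0:y1,x0:x1]
    c,a=max(cents(m,20),key=lambda k:k[1]);P=onplane(t,c[:,0],.024);r=cv2.minAreaRect((P[:,:2]*1000).astype(np.float32));print(nm,np.round(r[0]),np.round(r[1]),round(r[2]))
    print(bydepth(t,[cv2.minAreaRect(c)[0]]))
# stack by depth
ys,xs=np.mgrid[165:215,183:228];px=np.c_[xs.ravel(),ys.ravel()];P=bydepth(t,px)
for lo,hi in [(.09,.11),(.066,.08),(.042,.055),(.018,.03)]:
    k=(P[:,2]>lo)&(P[:,2]<hi);print(lo,k.sum(),P[k].mean(0).round(4))
print('can',onplane(t,[[295,122]],.149),'carton',onplane(t,[[127,211]],.04))
crop=np.hstack([cv2.resize(t["frame"][155:225,170:240],(400,400),interpolation=cv2.INTER_CUBIC),cv2.resize(s["frame"][180:260,155:235],(400,400),interpolation=cv2.INTER_CUBIC)])
cv2.imwrite("pics/crop0.png",crop)
E
```

```text
hex top 356.0 rect mm [434.4 207.1] [60.1 56.6] 89.5
hex side 467.0 rect mm [435.3 204.7] [58.2 63.8] 59.7
  tri [0.4342 0.2067 0.0119] 0.0004
sq top 838.5 rect mm [529.3  19.3] [83.7 81.1] 73.2
sq side 723.5 rect mm [531.1  15.8] [82.4 84.1] 73.4
  tri [0.5283 0.0191 0.0136] 0.0008
obl top 1367.0 rect mm [ 641.7 -247.3] [127.6  93.2] 13.4
obl side 28.0 rect mm [ 700.7 -237.3] [15.1 89.7] 7.6
  tri [ 0.6562 -0.2228  0.0374] 0.0523
round top 35.0 rect mm [ 449.1 -255.7] [52.5 15.6] 7.6Traceback (most recent call last):
  File "<stdin>", line 12, in <module>
  File "<stdin>", line 7, in rim
ValueError: max() iterable argument is empty
```

```bash
python3 - <<'E'
from h import *
t=load("pics/top0.npy");s=load("pics/side0.npy")
h=cv2.cvtColor(t["frame"],cv2.COLOR_BGR2HSV)
for nm,(x0,y0,x1,y1),f in [('dark',(150,218,192,260),lambda h:h[...,2]<85),('green',(142,158,172,188),lambda h:h[...,1]>120),('orange',(225,120,268,162),lambda h:h[...,1]>120),('round',(357,238,390,272),lambda h:h[...,2]>85)]:
    m=np.zeros(h.shape[:2],bool);m[y0:y1,x0:x1]=f(h)[y0:y1,x0:x1]
    c,a=max(cents(m,20),key=lambda k:k[1]);P=onplane(t,c[:,0],.024 if nm!='round' else .01);r=cv2.minAreaRect((P[:,:2]*1000).astype(np.float32));print(nm,np.round(r[0]),np.round(r[1]),round(r[2]))
ys,xs=np.mgrid[165:215,183:228];px=np.c_[xs.ravel(),ys.ravel()];P=bydepth(t,px)
for lo,hi in [(.09,.11),(.066,.08),(.042,.055),(.018,.03)]:
    k=(P[:,2]>lo)&(P[:,2]<hi);print(lo,k.sum(),P[k].mean(0).round(4))
print('can',onplane(t,[[295,122]],.149),'carton',onplane(t,[[127,211]],.04))
crop=np.hstack([cv2.resize(t["frame"][155:225,170:240],(400,400),interpolation=cv2.INTER_CUBIC),cv2.resize(s["frame"][180:260,155:235],(400,400),interpolation=cv2.INTER_CUBIC)])
cv2.imwrite("pics/crop0.png",crop)
E
```

```text
dark [497. 322.] [78. 78.] 67
green [679. 369.] [57. 54.] 89
orange [765. 119.] [80. 85.] 76
round [ 444. -229.] [89. 90.] 89
0.09 122 [0.6289 0.2322 0.0972]
0.066 84 [0.6211 0.2278 0.0736]
0.042 172 [0.6214 0.2303 0.0495]
0.018 420 [0.6224 0.2302 0.0254]
can [[ 0.77497236 -0.01108875  0.149     ]] carton [[0.56898984 0.44196392 0.04      ]]
```

View pics/crop0.png

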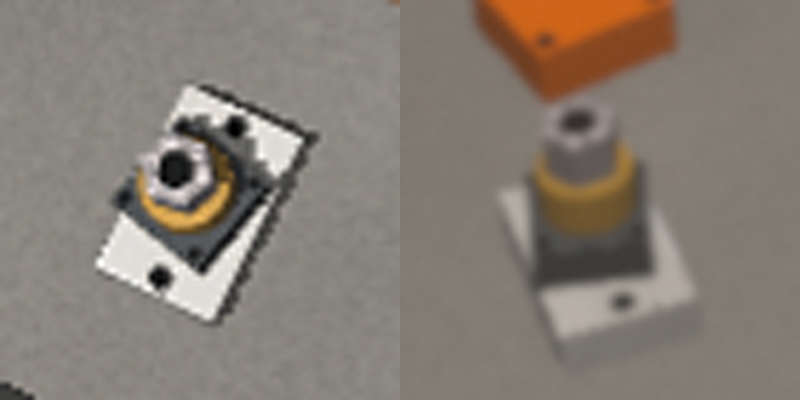

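The crop shows the whole stack: nut (175,168), brass collar, dark square flange, pale jaw. The loose dark block at (171,238) measures about 75 mm, so it is the larger look-alike. The flange is the one in the stack.

Next I'll take wrist views, starting over the round and oblong nests.

Call:
play_rows --pt "0.77 -0.61 -0.2 0 0 -0.8 1" --pt "1.54 -1.22 -0.4 0 0 -1.6 1" --pt "2.31 -1.83 -0.6 0 0 -2.4 1" --pt "3.08 -2.44 -0.8 0 0 -3.2 1" --pt "3.85 -3.05 -1.0 0 0 -4.0 1" --pt "4.62 -3.66 -1.2 0 0 -4.8 1" --pt "5.39 -4.27 -1.4 0 0 -5.6 1" --pt "6.16 -4.88 -1.6 0 0 -6.4 1" --pt "6.93 -5.49 -1.8 0 0 -7.2 1" --pt "7.7 -6.1 -2.0 0 0 -8 1" --pt "7.7 -6.1 -2.0 0 0 -8 1" --pt "7.7 -6.1 -2.0 0 0 -8 1"

```text
t: 1.65
tcp_pos: [0.4675, -0.2202, 0.3308]
tool_rot: [-0.0, 0.845, 0.535, -0.0]
force: [-0.3, -0.3, -0.0]
grip_width: 0.0856
finger_force: 0.0
```

```bash
cat > snap.py <<'E'
import sys
from cell import bot,optics
import cv2,numpy as np
n,cam=sys.argv[1],(sys.argv[2] if len(sys.argv)>2 else "wrist")
f=optics.grab_frame(cam);cv2.imwrite(f"pics/{n}.png",f["frame"]);np.save(f"pics/{n}.npy",f,allow_pickle=True)
s=bot.sense();print(s["t"],s["tcp_pos"].round(4),s["tool_rot"].round(4),s["joints"].round(3))
E
python3 snap.py w1
```

```text
1.7 [ 0.4672 -0.2206  0.3307] [-4.000e-04  8.453e-01  5.343e-01 -3.000e-04] [-0.661 -0.14   1.778 -0.     1.504 -0.217]
```

View pics/w1.png

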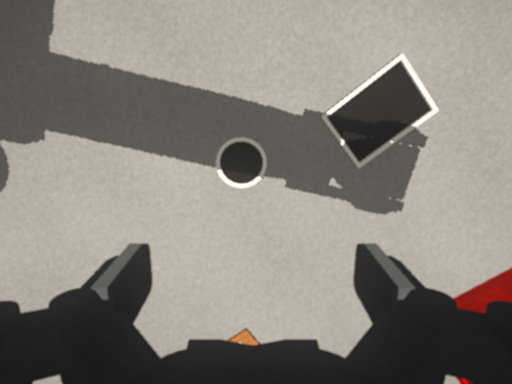

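The picture shows the round nest at (241,162) and the oblong nest at (380,110). Next I'll view the stack from two places.

Call:
play_rows --pt "0.95 -0.16 -0.1 0 0 0 1" --pt "1.9 -0.32 -0.2 0 0 0 1" --pt "2.85 -0.48 -0.3 0 0 0 1" --pt "3.8 -0.65 -0.4 0 0 0 1" --pt "4.75 -0.8 -0.5 0 0 0 1" --pt "5.7 -0.96 -0.6 0 0 0 1" --pt "6.65 -1.1 -0.6 0 0 0 1" --pt "7.6 -1.3 -0.6 0 0 0 1" --pt "7.6 -1.3 -0.6 0 0 0 1" --pt "7.6 -1.3 -0.6 0 0 0 1"

```text
t: 2.95
tcp_pos: [0.5717, 0.1498, 0.3607]
tool_rot: [-0.0, 0.845, 0.534, -0.001]
force: [0.3, -0.5, -0.3]
grip_width: 0.0853
finger_force: 0.0
```

```bash
python3 snap.py w2; python3 snap.py t2 top; python3 snap.py s2 side
```

```text
3.0 [0.5717 0.1496 0.3609] [-0.000e+00  8.456e-01  5.339e-01 -4.000e-04] [ 0.064  0.031  1.561 -0.     1.551  0.509]
3.05 [0.5717 0.1495 0.3611] [ 0.000e+00  8.456e-01  5.338e-01 -2.000e-04] [ 0.064  0.031  1.561 -0.     1.551  0.509]
3.1 [0.5717 0.1496 0.3613] [ 1.000e-04  8.456e-01  5.338e-01 -1.000e-04] [ 0.064  0.03   1.56  -0.     1.551  0.509]
```

View pics/w2.png

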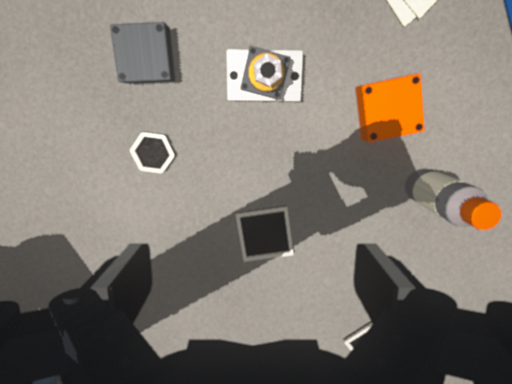

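The picture shows hexagon nest (152,152), square nest (265,233), stack (266,73), look-alike dark block (142,52), can cap (480,213). I'll move closer over the stack, then measure everything.

Call:
play_rows --pt "0.7 0 0.2 0 0 0 1" --pt "1.4 0 0.4 0 0 0 1" --pt "1.8 0 0.8 0 0 0 1" --pt "1.8 0 1.4 0 0 0 1" --pt "1.8 0 1.4 0 0 0 1" --pt "1.8 0 1.4 0 0 0 1"

```text
t: 3.85
tcp_pos: [0.6107, 0.2318, 0.2927]
tool_rot: [0.0, 0.845, 0.534, 0.001]
force: [0.3, -0.5, 0.6]
grip_width: 0.0853
finger_force: 0.0
```

```bash
python3 snap.py w3
```

```text
3.9 [0.6109 0.2319 0.2934] [5.000e-04 8.452e-01 5.344e-01 1.300e-03] [ 0.19   0.208  1.487 -0.     1.443  0.633]
```

View pics/w3.png

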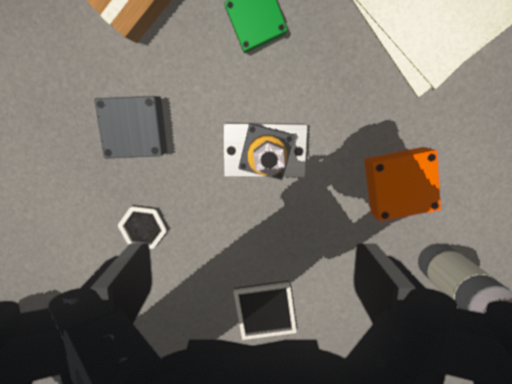

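```bash
cat > n.py <<'E'
from h import *
def floor(f,box,name,thr,z=.007):
    x0,y0,x1,y1=box;g=f["frame"].max(2)
    m=np.zeros(g.shape,bool);m[y0:y1,x0:x1]=(g<thr)[y0:y1,x0:x1]
    c,a=max(cents(m,100),key=lambda k:k[1])
    P=onplane(f,c[:,0],z); r=cv2.minAreaRect((P[:,:2]*1000).astype(np.float32))
    M=cv2.moments((P[:,:2]*10000).astype(np.float32).reshape(-1,1,2))
    print(name,"rect mm",np.round(r[0],1),np.round(r[1],1),round(r[2],1),"moment c",round(M['m10']/M['m00']/10,1),round(M['m01']/M['m00']/10,1))
    mm=cv2.moments(c);p=np.array([mm['m10']/mm['m00'],mm['m01']/mm['m00']]);print('   px',p.round(1))
    return p
E
python3 - <<'E'
from n import *
w1=load("pics/w1.npy");w2=load("pics/w2.npy");t0=load("pics/top0.npy");t2=load("pics/t2.npy");s2=load("pics/s2.npy")
print([w1["frame"].max(2)[y,x] for y,x in [(162,241),(170,270),(139,241),(110,370),(145,385)]])
a=floor(w1,(205,125,275,200),"round w1",45);b=floor(t2,(350,230,400,280),"round t2",45);print(tri(w1,a,t2,b))
a=floor(w1,(310,40,450,175),"obl w1",45);b=floor(t2,(340,145,412,220),"obl t2",50);print(tri(w1,a,t2,b))
a=floor(w2,(125,125,180,180),"hex w2",60);b=floor(t0,(198,246,232,277),"hex t0",60);print(tri(w2,a,t0,b))
a=floor(w2,(225,195,300,265),"sq w2",45);b=floor(t0,(260,203,306,248),"sq t0",60);print(tri(w2,a,t0,b))
for nm,f in (("w1",w1),("w2",w2)):
    p=[[241,162],[380,105]] if nm=="w1" else [[152,152],[265,233]]
    print(bydepth(f,p).round(4).tolist())
E
```

```text
[np.uint8(47), np.uint8(96), np.uint8(152), np.uint8(58), np.uint8(141)]
round w1 rect mm [ 455.5 -215.8] [24.5 53.8] 50.9 moment c 456.0 -213.6
   px [243.  150.4]
round t2 rect mm [ 445.2 -228. ] [53.6 55.3] 42.1 moment c 445.0 -227.8
   px [372.9 254.1]
(array([ 0.45165073, -0.21390723,  0.04089115]), np.float64(0.016460798760934318))
obl w1 rect mm [ 625.6 -250.4] [76.7 74.1] 12.9 moment c 619.1 -266.0
   px [367.2 133.6]
obl t2 rect mm [ 640.2 -246.4] [111.8  75.7] 13.3 moment c 640.0 -246.9
   px [375.6 184.3]
(array([ 0.68848735, -0.32438153, -0.2535829 ]), np.float64(0.00026261380204673217))Traceback (most recent call last):
  File "<stdin>", line 6, in <module>
  File "n.py", line 5, in floor
    c,a=max(cents(m,100),key=lambda k:k[1])
        ~~~^^^^^^^^^^^^^^^^^^^^^^^^^^^^^^^^
ValueError: max() iterable argument is empty
```

The picture shows the stack at (267,150), with the nut at (269,158). My thresholds were too low for the lit nest floors, so I'll redo them.

```bash
python3 - <<'E'
from n import *
w1=load("pics/w1.npy");w2=load("pics/w2.npy");w3=load("pics/w3.npy");t0=load("pics/top0.npy");t2=load("pics/t2.npy")
T=lambda a,b,c,d:print('   tri',*[np.round(q,4) for q in tri(a,b,c,d)])
a=floor(w1,(205,125,275,200),"round w1",72);b=floor(t2,(350,230,400,280),"round t2",60);T(w1,a,t2,b)
a=floor(w1,(310,40,450,175),"obl w1",72);b=floor(t2,(340,145,412,220),"obl t2",60);T(w1,a,t2,b)
a=floor(w2,(125,125,180,180),"hex w2",85);b=floor(t0,(198,246,232,277),"hex t0",85);T(w2,a,t0,b)
a=floor(w2,(225,195,300,265),"sq w2",50);b=floor(t0,(260,203,306,248),"sq t0",85);T(w2,a,t0,b)
for f,p in ((w1,[[241,162],[380,105]]),(w2,[[152,152],[265,233]])): print(bydepth(f,p).round(4).tolist())
# stack layers from w3
ys,xs=np.mgrid[110:190,210:320];px=np.c_[xs.ravel(),ys.ravel()];P=bydepth(w3,px)
for nm,lo,hi in [('nut',.092,.105),('collar',.068,.08),('flange',.044,.055),('jaw',.02,.03)]:
    k=(P[:,2]>lo)&(P[:,2]<hi);Q=P[k];m=k.reshape(xs.shape)
    c=cv2.convexHull((Q[:,:2]*1e4).astype(np.float32));r=cv2.minAreaRect(c);print(nm,k.sum(),'z',np.median(Q[:,2]).round(4),'rect',np.round(r[0],0)/10,np.round(r[1],0)/10,round(r[2],1),'encl',[np.round(v,0) for v in cv2.minEnclosingCircle(c)])
f=w3["frame"][100:200,200:330];cv2.imwrite("pics/c3.png",cv2.resize(f,(780,600),interpolation=cv2.INTER_CUBIC))
E
```

```text
round w1 rect mm [ 446.4 -226.8] [55.1 56.2] 64.7 moment c 446.4 -226.9
   px [241.  161.6]
round t2 rect mm [ 445.2 -228. ] [55.7 54.4] 88.7 moment c 445.1 -227.8
   px [372.9 254. ]
   tri [ 0.4458 -0.2272  0.0066] 0.0019
obl w1 rect mm [ 641.9 -246.6] [112.2  76.2] 12.9 moment c 641.8 -246.9
   px [379.  112.2]
obl t2 rect mm [ 640.5 -246.8] [112.5  76.7] 13.4 moment c 640.3 -246.8
   px [375.5 184.2]
   tri [ 0.6366 -0.2416  0.0263] 0.0015
hex w2 rect mm [434.8 208.2] [45.4 40. ] 86.7 moment c 434.5 207.7
   px [151.7 152.3]
hex t0 rect mm [434.4 208.8] [46.5 40.5] 89.5 moment c 434.5 207.9
   px [213.8 260.5]
   tri [0.4345 0.208  0.0065] 0.0
sq w2 rect mm [530.6  19.5] [63.3 66.2] 73.4 moment c 530.7 19.4
   px [264.5 233.5]
sq t0 rect mm [529.6  19.8] [67.4 68.4] 73.2 moment c 529.6 19.8
   px [282.1 224.8]
   tri [0.5301 0.0193 0.0043] 0.0012
[[0.446, -0.2275, 0.0038], [0.648, -0.2376, 0.0061]]
[[0.4341, 0.2081, 0.0039], [0.5316, 0.0194, 0.0044]]
nut 778 z 0.0989 rect [630.3 234.3] [33.6 29.9] 71.6 encl [array([6302., 2341.]), np.float64(172.0)]
collar 447 z 0.0745 rect [629.4 234.2] [42.6 42.9] 86.1 encl [array([6294., 2340.]), np.float64(218.0)]
flange 895 z 0.0506 rect [629.3 234.9] [54.  53.9] 50.5 encl [array([6294., 2350.]), np.float64(371.0)]
jaw 2098 z 0.0266 rect [628.8 233.9] [64.1 99.6] 63.5 encl [array([6283., 2336.]), np.float64(579.0)]
```

View pics/c3.png

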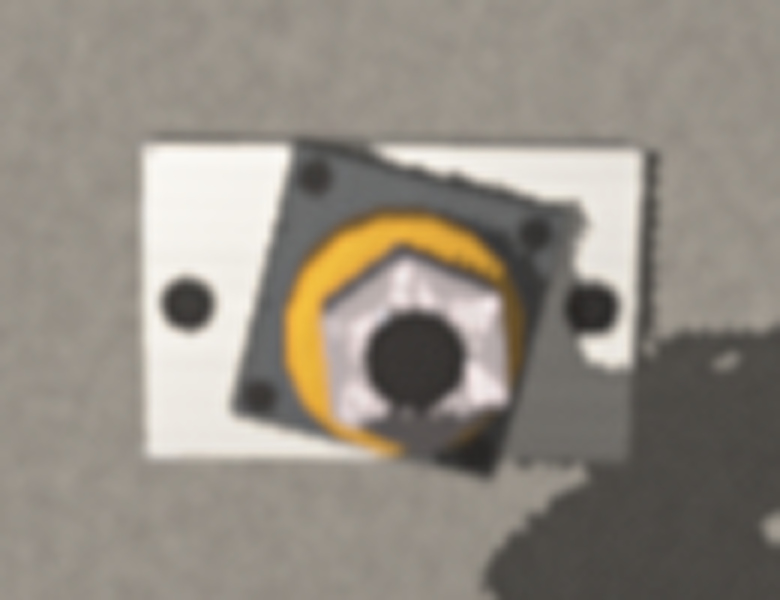

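The crop shows nut bore (412,358), the collar around it, the flange turned about 14° against the jaw, and jaw holes at (187,303) and (592,307). All heights agree with the text. Nut: (0.6303, 0.2342), tool yaw 71.6°.

```bash
cat > go.py <<'E'
import sys,numpy as np
from cell import bot
from scipy.spatial.transform import Rotation as R
s=bot.sense();q=s["tool_rot"];M=R.from_quat([q[1],q[2],q[3],q[0]])
print("t",round(s["t"],2),"tcp",s["tcp_pos"].round(4),"yaw",np.degrees(np.arctan2(*M.as_matrix()[[1,0],0])).round(1),"grip",round(s["grip_width"],4),"j6",s["joints"][5].round(2))
for a in sys.argv[1:]:
    x,y,z,yaw=map(float,a.split(","))
    c,n=np.cos(np.radians(yaw)),np.sin(np.radians(yaw))
    G=R.from_matrix([[c,n,0],[n,-c,0],[0,0,-1]])
    d=M.inv().apply(np.array([x,y,z])-s["tcp_pos"])/.05
    w=(M.inv()*G).as_rotvec(degrees=True)/6
    print(a,d.round(2),w.round(2))
E
python3 go.py .6303,.2342,.20,71.6 .6303,.2342,.0825,71.6
```

```text
t 3.9 tcp [0.6109 0.2319 0.2934] yaw 64.6 grip 0.0853 j6 0.63
.6303,.2342,.20,71.6 [0.2  0.33 1.87] [ 0.02 -0.01 -1.17]
.6303,.2342,.0825,71.6 [0.2  0.32 4.22] [ 0.02 -0.01 -1.17]
```

Call:
play_rows --pt "0.2 0.33 0.8 0 0 -1.17 0.7" --pt "0.2 0.33 1.8 0 0 -1.17 0.7" --pt "0.2 0.33 2.5 0 0 -1.17 0.7" --pt "0.2 0.33 3.1 0 0 -1.17 0.7" --pt "0.2 0.32 3.6 0 0 -1.17 0.7" --pt "0.2 0.32 4.0 0 0 -1.17 0.7" --pt "0.2 0.32 4.22 0 0 -1.17 0.7" --pt "0.2 0.32 4.22 0 0 -1.17 0.7" --pt "0.2 0.32 4.22 0 0 -1.17 0.7"

```text
t: 5.03
tcp_pos: [0.6298, 0.2348, 0.0816]
tool_rot: [0.0, 0.811, 0.586, 0.001]
force: [-0.5, 0.4, -0.0]
grip_width: 0.0596
finger_force: 0.0
```

```bash
python3 snap.py w4; python3 - <<'E'
from h import *
w=load("pics/w4.npy")
ys,xs=np.mgrid[0:300,150:360];px=np.c_[xs.ravel(),ys.ravel()];P=bydepth(w,px)
k=(P[:,2]>.094)&(P[:,2]<.103)&(np.hypot(P[:,0]-.63,P[:,1]-.234)<.03);Q=P[k];print(k.sum(),(np.round(cv2.minAreaRect((Q[:,:2]*1e3).astype(np.float32))[0],1)),np.median(Q[:,2]))
E
```

```text
5.075 [0.6298 0.2348 0.0817] [5.000e-04 8.107e-01 5.855e-01 1.000e-03] [0.189 0.453 1.584 0.    1.102 0.508]
4523 [637.4 233.1] 0.09883941648056649
```

View pics/w4.png

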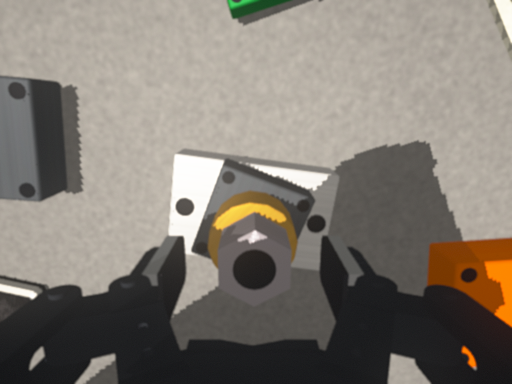

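The picture shows the nut (bore at 253,268) centred between the pads (185 and 320), with its flats facing them. Close and lift.

Call:
play_rows --pt "0 0 0 0 0 0 0.5" --pt "0 0 0 0 0 0 0.3" --pt "0 0 0 0 0 0 0.2" --pt "0 0 0 0 0 0 0.2" --pt "0 0 0 0 0 0 0.2" --pt "0 0 0 0 0 0 0.2" --pt "0 0 -0.2 0 0 0 0.2" --pt "0 0 -0.5 0 0 0 0.2" --pt "0 0 -1.0 0 0 0 0.2" --pt "0 0 -1.5 0 0 0 0.2" --pt "0 0 -1.5 0 0 0 0.2" --squeeze 30

```text
t: 6.45
tcp_pos: [0.6305, 0.235, 0.1586]
tool_rot: [0.001, 0.811, 0.586, 0.003]
force: [0.3, -0.6, -0.6]
grip_width: 0.0288
finger_force: 29.9
```

```bash
python3 go.py .4345,.208,.157,71.6 .4345,.208,.04,71.6 .4345,.208,.013,71.6;python3 snap.py w5; python3 - <<'E'
from h import *
for n in ("w5",):
    w=load("pics/%s.npy"%n)
    ys,xs=np.mgrid[0:320,190:316];px=np.c_[xs.ravel(),ys.ravel()];P=bydepth(w,px)
    for lo,hi,r in ((.15,.19,.03),(.068,.08,.035)):
        k=(P[:,2]>lo)&(P[:,2]<hi)&(np.hypot(P[:,0]-.63,P[:,1]-.234)<r);Q=P[k];print(k.sum(),Q.mean(0),np.median(Q[:,2]),np.linalg.lstsq(np.c_[Q[:,:2],np.ones(len(Q))],Q[:,2],rcond=None)[0][:2])
E
```

```text
t 6.45 tcp [0.6305 0.235  0.1586] yaw 71.7 grip 0.0288 j6 0.51
.4345,.208,.157,71.6 [-1.74 -3.55  0.01] [ 0.05 -0.03  0.01]
.4345,.208,.04,71.6 [-1.75 -3.56  2.35] [ 0.05 -0.03  0.01]
.4345,.208,.013,71.6 [-1.75 -3.57  2.89] [ 0.05 -0.03  0.01]
6.5 [0.6294 0.2348 0.1565] [4.000e-04 8.107e-01 5.855e-01 1.000e-03] [0.189 0.363 1.554 0.    1.222 0.508]
7045 [0.63152724 0.23880303 0.17491091] 0.17621083007069704 [-0.07339648 -0.23065647]
1951 [0.63071171 0.23857806 0.07430235] 0.07448892464543441 [-0.00247159 -0.00660702]
```

Call:
play_rows --pt "-0.4 -0.9 0 0 0 0 0.2" --pt "-0.9 -1.8 0 0 0 0 0.2" --pt "-1.3 -2.7 0 0 0 0 0.2" --pt "-1.6 -3.3 0 0 0 0 0.2" --pt "-1.74 -3.56 0.4 0 0 0 0.2" --pt "-1.74 -3.56 1.0 0 0 0 0.2" --pt "-1.74 -3.56 1.6 0 0 0 0.2" --pt "-1.74 -3.56 2.1 0 0 0 0.2" --pt "-1.74 -3.56 2.5 0 0 0 0.2" --pt "-1.74 -3.56 2.75 0 0 0 0.2" --pt "-1.74 -3.56 2.83 0 0 0 0.2" --pt "-1.74 -3.56 2.83 0 0 0 0.2"

```text
t: 8.0
tcp_pos: [0.4327, 0.208, 0.0139]
tool_rot: [-0.0, 0.811, 0.586, 0.0]
force: [0.3, 1.3, -0.2]
grip_width: 0.0293
finger_force: 30.0
```

```bash
python3 snap.py w6; python3 go.py .4345,.208,.0122,71.6; python3 -c "
from cell import bot;print(bot.sense()['force'])"
```

```text
8.05 [0.433  0.2081 0.0143] [2.000e-04 8.106e-01 5.855e-01 4.000e-04] [0.211 0.181 2.093 0.    0.867 0.531]
t 8.05 tcp [0.433  0.2081 0.0143] yaw 71.7 grip 0.0292 j6 0.53
.4345,.208,.0122,71.6 [0.01 0.03 0.04] [ 0.01 -0.    0.01]
[ 0.23050132 -0.24677445 -1.47411249]
```

View pics/w6.png

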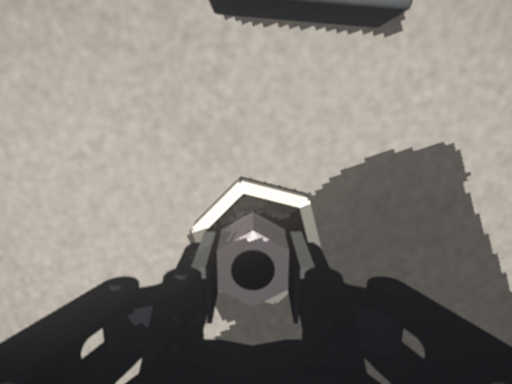

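The picture shows the nut (bore 253,268) inside the hexagon rim (corner at 240,180). Lower a little more, release and rise.

Call:
play_rows --pt "0.01 0.03 0.02 0 0 0 0.2" --pt "0.01 0.03 0.04 0 0 0 0.2" --pt "0.01 0.03 0.04 0 0 0 0.35" --pt "0.01 0.03 0.04 0 0 0 0.45" --pt "0.01 0.03 0.04 0 0 0 0.6" --pt "0.01 0.03 0.04 0 0 0 0.6" --pt "0.01 0.03 -0.3 0 0 0 0.6" --pt "0.01 0.03 -1.0 0 0 0 0.7" --pt "0.01 0.03 -2.0 0 0 0 0.8" --pt "0.01 0.03 -3.0 0 0 0 0.8" --pt "0.01 0.03 -3.8 0 0 0 0.8" --pt "0.01 0.03 -3.8 0 0 0 0.8"

```text
t: 9.55
tcp_pos: [0.4365, 0.2086, 0.2091]
tool_rot: [0.002, 0.811, 0.586, 0.004]
force: [0.3, 0.1, -0.5]
grip_width: 0.0685
finger_force: 0.0
```

```bash
python3 snap.py w7; python3 - <<'E'
from h import *
w=load("pics/w7.npy")
ys,xs=np.mgrid[0:320,100:400];px=np.c_[xs.ravel(),ys.ravel()];P=bydepth(w,px)
k=(P[:,2]>.02)&(P[:,2]<.035)&(np.hypot(P[:,0]-.434,P[:,1]-.208)<.03);Q=P[k];print(k.sum(),cv2.minAreaRect((Q[:,:2]*1e3).astype(np.float32)),np.median(Q[:,2]),np.linalg.lstsq(np.c_[Q[:,:2],np.ones(len(Q))],Q[:,2],rcond=None)[0][:2])
E
python3 go.py .6295,.2342,.21,64.6
```

```text
9.6 [0.4351 0.2083 0.2064] [0.001  0.8106 0.5856 0.0022] [ 0.211 -0.136  2.002 -0.     1.271  0.53 ]
839 ((434.291748046875, 207.67173767089844), (34.05681610107422, 29.604631423950195), 71.79814910888672) 0.028778547285264577 [-0.01171498 -0.03140716]
t 9.6 tcp [0.4351 0.2083 0.2064] yaw 71.7 grip 0.0681 j6 0.53
.6295,.2342,.21,64.6 [ 1.71  3.53 -0.05] [ 0.04 -0.03  1.18]
```

The nut lies flat at (0.4343, 0.2077), with its top at 28.8 mm. Back to the stack for the collar.

Call:
play_rows --pt "0.5 1.0 -0.1 0 0 0 0.9" --pt "1.0 2.0 -0.1 0 0 0 0.9" --pt "1.4 2.9 -0.1 0 0 0 0.9" --pt "1.71 3.53 -0.1 0 0 0 0.9" --pt "1.71 3.53 -0.1 0 0 0 0.9" --pt "1.71 3.53 -0.1 0 0 0 0.9"

```text
t: 10.35
tcp_pos: [0.6273, 0.2336, 0.2073]
tool_rot: [-0.001, 0.811, 0.586, -0.001]
force: [-0.0, 0.3, 0.4]
grip_width: 0.0772
finger_force: 0.0
```

```bash
cat > lay.py <<'E'
import sys
from h import *
n,lo,hi,x,y,r=sys.argv[1],*map(float,sys.argv[2:7])
w=load(f"pics/{n}.npy")
ys,xs=np.mgrid[0:384,0:512];px=np.c_[xs.ravel(),ys.ravel()];P=bydepth(w,px)
k=(P[:,2]>lo)&(P[:,2]<hi)&(np.hypot(P[:,0]-x,P[:,1]-y)<r);Q=P[k];c=(Q[:,:2]*1e3).astype(np.float32)
print(k.sum(),"rect",[np.round(v,1) for v in cv2.minAreaRect(c)],"circ",[np.round(v,1) for v in cv2.minEnclosingCircle(c)],"z",np.median(Q[:,2]).round(4),"slope",np.linalg.lstsq(np.c_[Q[:,:2],np.ones(len(Q))],Q[:,2],rcond=None)[0][:2].round(3))
E
python3 snap.py w8; python3 lay.py w8 .068 .08 .63 .234 .035;python3 lay.py w8 .044 .056 .63 .234 .05;python3 go.py .6295,.2342,.056,71.6
```

```text
10.4 [0.6272 0.2336 0.2078] [-5.000e-04  8.106e-01  5.857e-01 -1.000e-03] [0.188 0.31  1.523 0.    1.311 0.507]
1668 rect [array([629.6, 234.3]), array([42.7, 43. ]), np.float64(85.4)] circ [array([629.5, 234.1]), np.float64(21.9)] z 0.0745 slope [-0.002 -0.01 ]
1649 rect [array([629.3, 235. ]), array([54.1, 54. ]), np.float64(50.7)] circ [array([629.3, 235.1]), np.float64(37.3)] z 0.0507 slope [-0.006 -0.006]
t 10.4 tcp [0.6272 0.2336 0.2078] yaw 71.7 grip 0.0769 j6 0.51
.6295,.2342,.056,71.6 [0.03 0.05 3.04] [-0.02  0.01  0.02]
```

Call:
play_rows --pt "0.01 0.02 0.8 0 0 0 0.9" --pt "0.01 0.02 1.6 0 0 0 0.9" --pt "0.01 0.02 2.3 0 0 0 0.9" --pt "0.01 0.02 2.8 0 0 0 0.9" --pt "0.01 0.02 3.03 0 0 0 0.9" --pt "0.01 0.02 3.03 0 0 0 0.9" --pt "0.01 0.02 3.03 0 0 0 0.7" --pt "0.01 0.02 3.03 0 0 0 0.5" --pt "0.01 0.02 3.03 0 0 0 0.35" --pt "0.01 0.02 3.03 0 0 0 0.35" --pt "0.01 0.02 3.03 0 0 0 0.35" --pt "0.01 0.02 3.03 0 0 0 0.35" --squeeze 35

```text
t: 11.9
tcp_pos: [0.6308, 0.2341, 0.0591]
tool_rot: [0.001, 0.811, 0.586, 0.001]
force: [-1.1, 1.0, 5.6]
grip_width: 0.0417
finger_force: 36.0
```

```bash
python3 go.py .6295,.2342,.056,71.6 .4462,-.2272,.16,0
```

```text
t 11.9 tcp [0.6308 0.2341 0.0591] yaw 71.7 grip 0.0417 j6 0.51
.6295,.2342,.056,71.6 [-0.01 -0.02  0.06] [ 0.02 -0.01  0.01]
.4462,-.2272,.16,0 [-9.92 -0.6  -2.03] [ 1.000e-02 -2.000e-02  1.195e+01]
```

Call:
play_rows --pt "0 0 0 0 0 0 0.35" --pt "0 0 0 0 0 0 0.35"

```text
t: 12.15
tcp_pos: [0.6308, 0.2341, 0.0592]
tool_rot: [0.001, 0.811, 0.586, 0.001]
force: [-0.7, -0.4, 5.9]
grip_width: 0.0419
finger_force: 36.0
```

```bash
python3 snap.py w9;python3 snap.py s9 side
```

```text
12.2 [0.6307 0.2341 0.0591] [5.000e-04 8.106e-01 5.855e-01 1.100e-03] [0.187 0.485 1.587 0.    1.067 0.507]
12.25 [0.6308 0.2341 0.0592] [5.000e-04 8.106e-01 5.856e-01 1.100e-03] [0.187 0.485 1.587 0.    1.067 0.507]
```

View pics/w9.png

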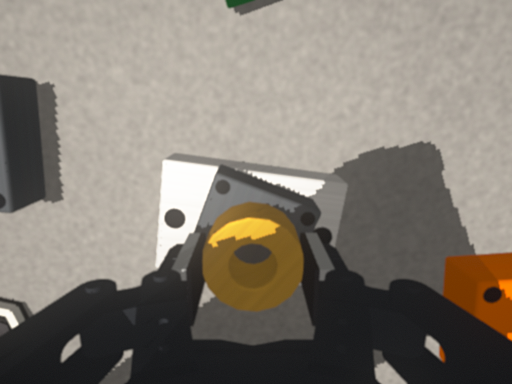

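The picture shows the collar (252,255) gripped between the pads with the flange beneath it. Lift and carry.

Call:
play_rows --pt "0 0 -0.2 0 0 0 0.35" --pt "0 0 -0.7 0 0 0 0.35" --pt "0 0 -1.4 0 0 0 0.35" --pt "-0.6 -0.03 -2.0 0 0 0 0.35" --pt "-1.6 -0.1 -2.0 0 0 0 0.35" --pt "-2.7 -0.16 -2.0 0 0 0 0.35" --pt "-3.8 -0.23 -2.0 0 0 0 0.35" --pt "-4.9 -0.3 -2.0 0 0 0 0.35" --pt "-6.0 -0.36 -2.0 0 0 0 0.35" --pt "-7.1 -0.43 -2.0 0 0 0 0.35" --pt "-8.2 -0.5 -2.0 0 0 0 0.35" --pt "-9.0 -0.55 -2.0 0 0 0 0.35"

```text
t: 13.75
tcp_pos: [0.4608, -0.1863, 0.1573]
tool_rot: [-0.0, 0.811, 0.585, -0.0]
force: [0.6, 0.4, -2.3]
grip_width: 0.0419
finger_force: 36.0
```

Call:
play_rows --pt "-0.5 -0.03 0 0 0 0 0.35" --pt "-0.9 -0.05 0 0 0 0 0.35" --pt "-0.9 -0.05 0 0 0 0 0.35" --pt "-0.9 -0.05 0 0 0 0 0.35"

```text
t: 14.25
tcp_pos: [0.4455, -0.226, 0.1571]
tool_rot: [-0.0, 0.811, 0.586, 0.0]
force: [0.2, -0.3, -2.8]
grip_width: 0.0422
finger_force: 36.0
```

```bash
python3 snap.py w10; python3 go.py .4462,-.2272,.02,71.6;  python3 go.py .4462,-.2272,.0125,71.6
```

```text
14.3 [ 0.4457 -0.2259  0.1571] [-3.000e-04  8.104e-01  5.858e-01  0.000e+00] [-0.697 -0.028  1.997  0.     1.173 -0.378]
t 14.3 tcp [ 0.4457 -0.2259  0.1571] yaw 71.7 grip 0.0422 j6 -0.38
.4462,-.2272,.02,71.6 [-0.02  0.02  2.74] [-0.   -0.    0.02]
t 14.3 tcp [ 0.4457 -0.2259  0.1571] yaw 71.7 grip 0.0422 j6 -0.38
.4462,-.2272,.0125,71.6 [-0.02  0.02  2.89] [-0.   -0.    0.02]
```

```bash
python3 lay.py w10 .16 .18 .446 -.226 .018; python3 snap.py s10 side; python3 - <<'E'
from h import *
a=load("pics/s9.npy")["frame"][170:250,150:240]
b=load("pics/s10.npy")["frame"]
f=load("pics/s10.npy")
# project collar pos
Rm=rot(f["rotation"]);p=(np.array([.446,-.227,.16])-f["position"])@Rm;uv=p/p[2]*499.3+[251,187,0];print(uv[:2])
u,v=int(uv[0]),int(uv[1]);b=b[v-40:v+40,u-45:u+45]
cv2.imwrite("pics/c10.png",np.hstack([cv2.resize(i,(400,356),interpolation=cv2.INTER_CUBIC) for i in (a,b)]))
E
```

```text
4393 rect [array([ 445.9, -225.9]), array([35.7, 35.7]), np.float64(68.4)] circ [array([ 446., -226.]), np.float64(18.0)] z 0.1725 slope [0.027 0.064]
14.35 [ 0.4457 -0.2258  0.1572] [-2.000e-04  8.104e-01  5.859e-01  0.000e+00] [-0.696 -0.028  1.997  0.     1.173 -0.378]
[377.77682075 123.24282662]
```

View pics/c10.png

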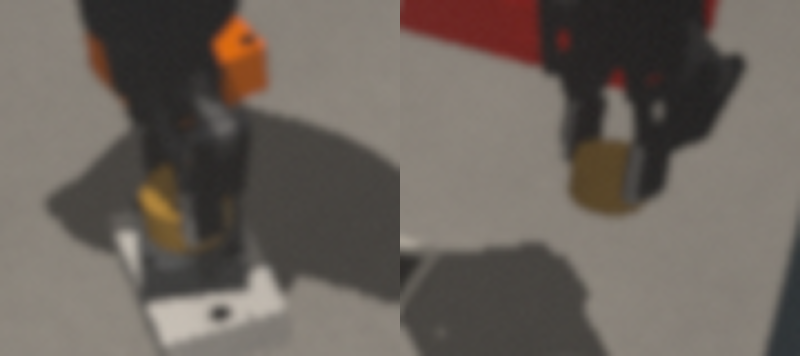

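The crop shows the fingertips ending a few mm above the collar's underside, so they will clear the rim. Lower it in.

Call:
play_rows --pt "-0.01 0.02 0.6 0 0 0 0.35" --pt "-0.02 0.02 1.3 0 0 0 0.35" --pt "-0.02 0.02 1.9 0 0 0 0.35" --pt "-0.02 0.02 2.4 0 0 0 0.35" --pt "-0.02 0.02 2.7 0 0 0 0.35" --pt "-0.02 0.02 2.82 0 0 0 0.35" --pt "-0.02 0.02 2.87 0 0 0 0.35" --pt "-0.02 0.02 2.9 0 0 0 0.35" --pt "-0.02 0.02 2.9 0 0 0 0.35"

```text
t: 15.48
tcp_pos: [0.4469, -0.2284, 0.0132]
tool_rot: [0.001, 0.811, 0.586, 0.0]
force: [-0.1, 1.4, 0.4]
grip_width: 0.0418
finger_force: 36.3
```

Call:
play_rows --pt "0 0 0 0 0 0 0.52" --pt "0 0 0 0 0 0 0.6" --pt "0 0 0 0 0 0 0.75" --pt "0 0 0 0 0 0 0.8" --pt "0 0 -0.3 0 0 0 0.8" --pt "0 0 -1.0 0 0 0 0.9" --pt "0 0 -2.0 0 0 0 0.9" --pt "0 0 -3.0 0 0 0 0.9" --pt "0 0 -3.8 0 0 0 0.9" --pt "0 0 -3.8 0 0 0 0.9" --pt "0 0 -3.8 0 0 0 0.9"

```text
t: 16.85
tcp_pos: [0.4459, -0.2276, 0.2021]
tool_rot: [-0.0, 0.811, 0.586, -0.0]
force: [-0.5, -0.5, -0.8]
grip_width: 0.0771
finger_force: 0.0
```

```bash
python3 snap.py w11; python3 lay.py w11 .02 .035 .446 -.227 .035; python3 go.py .6293,.2348,.21,50.6 .6293,.2348,.21,140.6
```

```text
16.9 [ 0.4456 -0.2273  0.2012] [-1.000e-03  8.107e-01  5.855e-01 -3.000e-04] [-0.699 -0.08   1.961  0.     1.263 -0.379]
1308 rect [array([ 446.8, -228.5]), array([42.8, 42.8]), np.float64(86.0)] circ [array([ 446.8, -228.6]), np.float64(21.9)] z 0.0286 slope [-0.003 -0.011]
t 16.9 tcp [ 0.4456 -0.2273  0.2012] yaw 71.7 grip 0.0767 j6 -0.38
.6293,.2348,.21,50.6 [ 9.93  0.58 -0.17] [-0.02 -0.    3.51]
.6293,.2348,.21,140.6 [ 9.93  0.58 -0.17] [-1.000e-02 -2.000e-02 -1.149e+01]
```

The collar lies flat at (0.4468, -0.2285), with its top at 28.6 mm. Next the flange (yaw 50.6°).

Call:
play_rows --pt "0.9 0.05 -0.17 0 0 0.4 0.95" --pt "2.0 0.12 -0.17 0 0 0.8 1" --pt "3.1 0.18 -0.17 0 0 1.2 1" --pt "4.2 0.25 -0.17 0 0 1.6 1" --pt "5.3 0.31 -0.17 0 0 2.0 1" --pt "6.4 0.37 -0.17 0 0 2.4 1" --pt "7.5 0.44 -0.17 0 0 2.8 1" --pt "8.6 0.5 -0.17 0 0 3.2 1" --pt "9.5 0.55 -0.17 0 0 3.51 1" --pt "9.93 0.58 -0.17 0 0 3.51 1" --pt "9.93 0.58 -0.17 0 0 3.51 1" --pt "9.93 0.58 -0.17 0 0 3.51 1"

```text
t: 18.4
tcp_pos: [0.6291, 0.2335, 0.2094]
tool_rot: [-0.0, 0.904, 0.427, -0.001]
force: [0.7, -0.0, -0.4]
grip_width: 0.0851
finger_force: 0.0
```

```bash
python3 snap.py w12; python3 lay.py w12 .044 .056 .63 .234 .05; python3 lay.py w12 .02 .032 .63 .234 .07; python3 go.py .6293,.2348,.035,50.6
```

```text
18.45 [0.6293 0.2333 0.2098] [-1.000e-04  9.042e-01  4.271e-01 -9.000e-04] [ 0.187  0.312  1.516 -0.     1.315  0.875]
3389 rect [array([629.5, 235.1]), array([53.5, 54. ]), np.float64(50.5)] circ [array([629.4, 235.1]), np.float64(37.2)] z 0.0507 slope [-0.001 -0.004]
3052 rect [array([628.3, 233.6]), array([64.3, 99.9]), np.float64(64.0)] circ [array([628.5, 233.8]), np.float64(58.4)] z 0.0267 slope [-0.002 -0.006]
t 18.45 tcp [0.6293 0.2333 0.2098] yaw 50.6 grip 0.0856 j6 0.87
.6293,.2348,.035,50.6 [ 0.03 -0.01  3.5 ] [-0.01  0.02 -0.01]
```

Call:
play_rows --pt "0.03 -0.01 0.8 0 0 0 1" --pt "0.03 -0.01 1.6 0 0 0 1" --pt "0.03 -0.01 2.4 0 0 0 1" --pt "0.03 -0.01 3.0 0 0 0 1" --pt "0.03 -0.01 3.35 0 0 0 1" --pt "0.03 -0.01 3.48 0 0 0 1" --pt "0.03 -0.01 3.48 0 0 0 0.8" --pt "0.03 -0.01 3.48 0 0 0 0.6" --pt "0.03 -0.01 3.48 0 0 0 0.45" --pt "0.03 -0.01 3.48 0 0 0 0.45" --pt "0.03 -0.01 3.48 0 0 0 0.45" --pt "0.03 -0.01 3.48 0 0 0 0.45" --squeeze 50

```text
t: 19.95
tcp_pos: [0.6316, 0.2361, 0.0388]
tool_rot: [0.0, 0.904, 0.428, 0.001]
force: [-1.2, -0.1, 6.6]
grip_width: 0.0526
finger_force: 54.0
```

Call:
play_rows --pt "0 0 -0.2 0 0 0 0.45" --pt "0 0 -0.6 0 0 0 0.45" --pt "0 0 -1.3 0 0 0 0.45" --pt "0 0 -1.6 0 0 0 0.45" --pt "0 0 -1.6 0 0 0 0.45" --pt "0 0 -1.6 0 0 0 0.45"

```text
t: 20.7
tcp_pos: [0.6293, 0.2356, 0.1152]
tool_rot: [-0.0, 0.904, 0.428, -0.001]
force: [-0.2, -0.6, -5.6]
grip_width: 0.0522
finger_force: 53.8
```

```bash
python3 snap.py w13; python3 lay.py w13 .12 .145 .63 .235 .02;  python3 lay.py w13 .02 .032 .63 .234 .07; python3 go.py .5303,.0195,.12,73.3
```

```text
20.75 [0.6292 0.2355 0.1148] [-4.000e-04  9.040e-01  4.275e-01 -1.600e-03] [0.19  0.414 1.57  0.    1.161 0.877]
6299 rect [array([630., 235.]), array([39.7, 39.8]), np.float64(31.9)] circ [array([630., 235.]), np.float64(20.0)] z 0.127 slope [-0.004  0.   ]
5870 rect [array([628.4, 234.1]), array([ 63.7, 100.2]), np.float64(63.9)] circ [array([628.6, 234. ]), np.float64(58.5)] z 0.0266 slope [-0.006 -0.012]
t 20.75 tcp [0.6292 0.2355 0.1148] yaw 50.6 grip 0.0522 j6 0.88
.5303,.0195,.12,73.3 [-4.59  1.21 -0.09] [-0.03  0.02 -3.78]
```

View pics/w13.png

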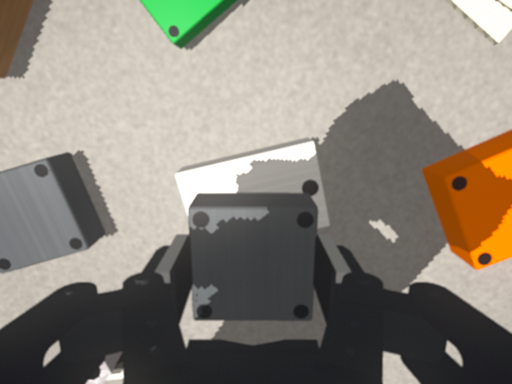

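The picture shows the flange (252,255) held flat and square between the pads, with the jaw left below. Carry it to the square nest.

Call:
play_rows --pt "-0.8 0.2 -0.09 0 0 -0.6 0.45" --pt "-1.7 0.45 -0.09 0 0 -1.4 0.45" --pt "-2.6 0.68 -0.09 0 0 -2.2 0.45" --pt "-3.5 0.92 -0.09 0 0 -3.0 0.45" --pt "-4.2 1.1 -0.09 0 0 -3.6 0.45" --pt "-4.59 1.21 -0.09 0 0 -3.78 0.45" --pt "-4.59 1.21 -0.09 0 0 -3.78 0.45" --pt "-4.59 1.21 -0.09 0 0 -3.78 0.45" --pt "-4.59 1.21 -0.09 0 0 -3.78 0.45"

```text
t: 21.88
tcp_pos: [0.5317, 0.0208, 0.1211]
tool_rot: [-0.0, 0.802, 0.597, -0.0]
force: [0.5, 0.4, -5.6]
grip_width: 0.0526
finger_force: 53.9
```

```bash
python3 go.py .5303,.0195,.017,73.3
```

```text
t 21.88 tcp [0.5317 0.0208 0.1211] yaw 73.4 grip 0.0526 j6 0.12
.5303,.0195,.017,73.3 [-0.03 -0.02  2.08] [-0.   -0.    0.01]
```

Call:
play_rows --pt "-0.02 -0.01 0.5 0 0 0 0.45" --pt "-0.02 -0.01 1.1 0 0 0 0.45" --pt "-0.02 -0.01 1.6 0 0 0 0.45" --pt "-0.02 -0.01 1.9 0 0 0 0.45" --pt "-0.02 -0.01 2.02 0 0 0 0.45" --pt "-0.02 -0.01 2.07 0 0 0 0.45" --pt "-0.02 -0.01 2.1 0 0 0 0.45" --pt "-0.02 -0.01 2.1 0 0 0 0.45"

```text
t: 22.88
tcp_pos: [0.5313, 0.0191, 0.0169]
tool_rot: [0.0, 0.802, 0.597, 0.0]
force: [-0.2, 0.0, -5.1]
grip_width: 0.052
finger_force: 53.9
```

```bash
python3 snap.py w14; python3 lay.py w14 .02 .04 .53 .0195 .02
```

```text
22.925 [0.5313 0.0191 0.0169] [4.000e-04 8.023e-01 5.969e-01 4.000e-04] [-0.177  0.279  1.964  0.     0.897  0.114]
6309 rect [array([530.1,  19.6]), array([39.7, 39.8]), np.float64(20.0)] circ [array([530. ,  19.5]), np.float64(20.0)] z 0.0288 slope [-0.    -0.001]
```

View pics/w14.png

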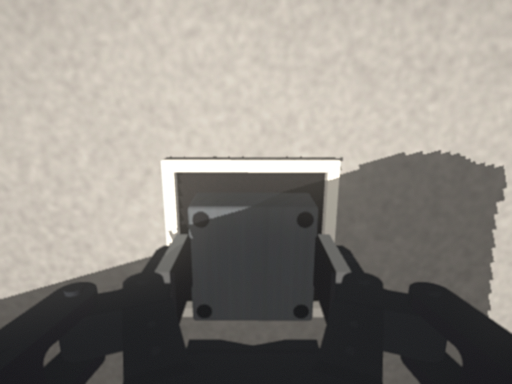

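The picture shows the flange (253,262) aligned inside the square rim, about 1 mm above the floor. Release and rise.

Call:
play_rows --pt "0 0 0.02 0 0 0 0.45" --pt "0 0 0.02 0 0 0 0.65" --pt "0 0 0.02 0 0 0 0.75" --pt "0 0 0.02 0 0 0 0.9" --pt "0 0 0.02 0 0 0 0.9" --pt "0 0 -0.3 0 0 0 1" --pt "0 0 -1.0 0 0 0 1" --pt "0 0 -2.0 0 0 0 1" --pt "0 0 -3.0 0 0 0 1" --pt "0 0 -3.6 0 0 0 1" --pt "0 0 -3.6 0 0 0 1" --pt "0 0 -3.6 0 0 0 1"

```text
t: 24.42
tcp_pos: [0.5301, 0.0194, 0.1955]
tool_rot: [-0.001, 0.802, 0.597, -0.0]
force: [-0.0, -0.4, -1.1]
grip_width: 0.0854
finger_force: 0.0
```

```bash
python3 snap.py w15; python3 lay.py w15 .02 .035 .53 .0195 .045; python3 go.py .6284,.2339,.21,153.8 .6284,.2339,.21,-26.2
```

```text
24.475 [0.5298 0.0194 0.1948] [-0.001   0.8023  0.5969 -0.001 ] [-0.177  0.002  1.894 -0.     1.249  0.114]
3228 rect [array([530.9,  17.4]), array([53.3, 54. ]), np.float64(73.1)] circ [array([530.8,  17.5]), np.float64(36.9)] z 0.0287 slope [-0.004 -0.013]
t 24.48 tcp [0.5298 0.0194 0.1948] yaw 73.3 grip 0.0852 j6 0.11
.6284,.2339,.21,153.8 [ 4.68  0.66 -0.31] [ -0.02  -0.02 -13.42]
.6284,.2339,.21,-26.2 [ 4.68  0.66 -0.31] [-0.02  0.03 16.58]
```

The flange is flat at (0.531, 0.0175). Last is the jaw: it is gripped across its 64 mm side (yaw 153.8°).

Call:
play_rows --pt "0.5 0.07 -0.3 0 0 -1.3 1" --pt "1.0 0.14 -0.3 0 0 -2.8 1" --pt "1.5 0.21 -0.3 0 0 -4.3 1" --pt "2.1 0.3 -0.3 0 0 -5.8 1" --pt "2.7 0.38 -0.3 0 0 -7.4 1" --pt "3.3 0.46 -0.3 0 0 -9.0 1" --pt "3.9 0.55 -0.3 0 0 -10.6 1" --pt "4.4 0.62 -0.3 0 0 -12.2 1" --pt "4.68 0.66 -0.3 0 0 -13.42 1" --pt "4.68 0.66 -0.3 0 0 -13.42 1" --pt "4.68 0.66 -0.3 0 0 -13.42 1" --pt "4.68 0.66 -0.3 0 0 -13.42 1"

```text
t: 25.98
tcp_pos: [0.6294, 0.2332, 0.2109]
tool_rot: [-0.0, 0.227, 0.974, -0.0]
force: [-0.0, -0.7, 0.4]
grip_width: 0.0853
finger_force: 0.0
```

```bash
python3 snap.py w16; python3 lay.py w16 .02 .032 .63 .234 .07; python3 go.py .6285,.2338,.005,153.8
```

```text
26.025 [0.6295 0.2333 0.2111] [-2.000e-04  2.272e-01  9.739e-01 -1.000e-04] [ 0.186  0.311  1.516 -0.     1.316 -0.926]
6417 rect [array([628.2, 233.5]), array([ 64.1, 100.1]), np.float64(63.9)] circ [array([628.1, 233.9]), np.float64(58.5)] z 0.0267 slope [ 0.    -0.002]
t 26.02 tcp [0.6295 0.2333 0.2111] yaw 153.7 grip 0.0856 j6 -0.93
.6285,.2338,.005,153.8 [0.02 0.   4.12] [-0.   -0.   -0.01]
```

Call:
play_rows --pt "0.02 0 0.9 0 0 0 1" --pt "0.02 0 1.9 0 0 0 1" --pt "0.02 0 2.8 0 0 0 1" --pt "0.02 0 3.4 0 0 0 1" --pt "0.02 0 3.8 0 0 0 1" --pt "0.02 0 4.0 0 0 0 1" --pt "0.02 0 4.1 0 0 0 1" --pt "0.02 0 4.1 0 0 0 1"

```text
t: 27.02
tcp_pos: [0.6294, 0.2344, 0.0071]
tool_rot: [0.001, 0.227, 0.974, 0.0]
force: [0.4, 0.3, -0.1]
grip_width: 0.0855
finger_force: 0.0
```

Call:
play_rows --pt "0 0 0 0 0 0 0.9" --pt "0 0 0 0 0 0 0.75" --pt "0 0 0 0 0 0 0.6" --pt "0 0 0 0 0 0 0.6" --pt "0 0 0 0 0 0 0.6" --pt "0 0 0 0 0 0 0.6" --squeeze 60

```text
t: 27.78
tcp_pos: [0.6294, 0.2343, 0.0076]
tool_rot: [0.001, 0.226, 0.974, 0.0]
force: [-2.4, -1.6, 5.4]
grip_width: 0.0626
finger_force: 68.0
```

Call:
play_rows --pt "0 0 -0.1 0 0 0 0.6" --pt "0 0 -0.3 0 0 0 0.6" --pt "0 0 -0.8 0 0 0 0.6" --pt "0 0 -1.4 0 0 0 0.6" --pt "0 0 -2.0 0 0 0 0.6" --pt "0 0 -2.0 0 0 0 0.6" --pt "0 0 -2.0 0 0 0 0.6"

```text
t: 28.65
tcp_pos: [0.6277, 0.2341, 0.1047]
tool_rot: [-0.001, 0.226, 0.974, -0.001]
force: [-0.3, 0.3, -4.5]
grip_width: 0.062
finger_force: 67.3
```

```bash
python3 snap.py w17; python3 lay.py w17 .11 .145 .628 .235 .025; python3 go.py .6411,-.2468,.12,193.1
```

```text
28.7 [0.6273 0.234  0.104 ] [-1.700e-03  2.265e-01  9.740e-01 -8.000e-04] [ 0.188  0.422  1.58   0.     1.143 -0.926]
10837 rect [array([628., 235.]), array([49.8, 49.8]), np.float64(53.4)] circ [array([628., 235.]), np.float64(25.0)] z 0.1238 slope [-0.002 -0.001]
t 28.7 tcp [0.6273 0.234  0.104 ] yaw 153.8 grip 0.0624 j6 -0.93
.6411,-.2468,.12,193.1 [-4.49 -8.51 -0.31] [-0.01 -0.04 -6.55]
```

Call:
play_rows --pt "-0.4 -0.7 -0.3 0 0 -0.5 0.6" --pt "-0.8 -1.6 -0.3 0 0 -1.2 0.6" --pt "-1.3 -2.5 -0.3 0 0 -1.9 0.6" --pt "-1.8 -3.4 -0.3 0 0 -2.6 0.6" --pt "-2.3 -4.3 -0.3 0 0 -3.3 0.6" --pt "-2.75 -5.2 -0.3 0 0 -4.0 0.6" --pt "-3.2 -6.1 -0.3 0 0 -4.7 0.6" --pt "-3.7 -7.0 -0.3 0 0 -5.4 0.6" --pt "-4.1 -7.8 -0.3 0 0 -6.1 0.6" --pt "-4.4 -8.3 -0.3 0 0 -6.55 0.6" --pt "-4.49 -8.51 -0.3 0 0 -6.55 0.6" --pt "-4.49 -8.51 -0.3 0 0 -6.55 0.6"

```text
t: 30.2
tcp_pos: [0.6418, -0.2462, 0.1199]
tool_rot: [-0.001, -0.114, 0.994, 0.001]
force: [0.1, -0.0, -5.2]
grip_width: 0.0623
finger_force: 67.7
```

Call:
play_rows --pt "0 0 0.3 0 0 0 0.6" --pt "0 0 0.6 0 0 0 0.6" --pt "0 0 0.6 0 0 0 0.6" --pt "0 0 0.6 0 0 0 0.6"

```text
t: 30.7
tcp_pos: [0.6426, -0.2462, 0.0911]
tool_rot: [-0.0, -0.114, 0.993, 0.0]
force: [-0.1, -0.1, -4.3]
grip_width: 0.0624
finger_force: 67.6
```

```bash
python3 snap.py w18; python3 lay.py w18 .09 .12 .641 -.247 .025; python3 go.py .6411,-.2468,.0105,193.1;python3 snap.py t18 top; python3 - <<'E'
from n import *
w=load("pics/w18.npy")
E
```

```text
30.75 [ 0.6429 -0.2465  0.0917] [ 3.000e-04 -1.144e-01  9.934e-01 -2.000e-04] [-0.53   0.475  1.534  0.     1.132 -2.331]
10964 rect [array([ 641., -247.]), array([49.8, 49.8]), np.float64(60.3)] circ [array([ 641., -247.]), np.float64(25.0)] z 0.1102 slope [ 0.    -0.002]
t 30.75 tcp [ 0.6429 -0.2465  0.0917] yaw -166.9 grip 0.0623 j6 -2.33
.6411,-.2468,.0105,193.1 [0.04 0.   1.62] [-0.01  0.01  0.01]
30.8 [ 0.643  -0.2467  0.092 ] [ 5.000e-04 -1.143e-01  9.934e-01 -4.000e-04] [-0.531  0.474  1.533  0.     1.132 -2.331]
```

View pics/w18.png

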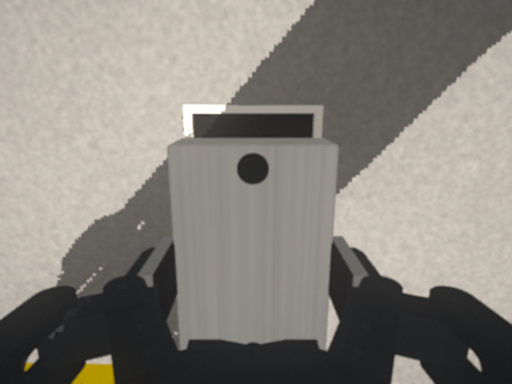

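The picture shows the jaw (252,240) aligned over the oblong rim (183–322, 105). Lower it.

Call:
play_rows --pt "0.02 0 0.4 0 0 0 0.6" --pt "0.02 0 0.8 0 0 0 0.6" --pt "0.02 0 1.15 0 0 0 0.6" --pt "0.02 0 1.35 0 0 0 0.6" --pt "0.02 0 1.5 0 0 0 0.6" --pt "0.02 0 1.56 0 0 0 0.6" --pt "0.02 0 1.58 0 0 0 0.6" --pt "0.02 0 1.58 0 0 0 0.6"

```text
t: 31.8
tcp_pos: [0.6419, -0.247, 0.0128]
tool_rot: [0.0, -0.114, 0.993, -0.0]
force: [0.0, -0.3, -4.1]
grip_width: 0.0623
finger_force: 67.6
```

```bash
python3 snap.py w19; python3 lay.py w19 .02 .045 .641 -.247 .025;  python3 go.py .6411,-.2468,.0105,193.1
```

```text
31.85 [ 0.6419 -0.247   0.0129] [ 4.000e-04 -1.143e-01  9.935e-01 -3.000e-04] [-0.532  0.582  1.547  0.     1.012 -2.332]
10881 rect [array([ 641. , -247.1]), array([49.7, 49.7]), np.float64(14.5)] circ [array([ 641., -247.]), np.float64(25.0)] z 0.0319 slope [ 0.001 -0.002]
t 31.85 tcp [ 0.6419 -0.247   0.0129] yaw -166.9 grip 0.0624 j6 -2.33
.6411,-.2468,.0105,193.1 [0.01 0.01 0.05] [-0.01  0.01  0.  ]
```

View pics/w19.png

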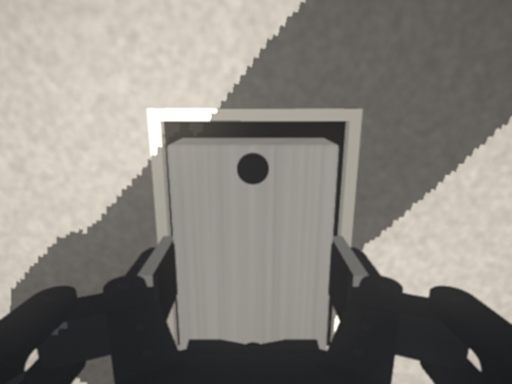

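The picture shows the jaw (252,240) inside the oblong rim, about 1.5 mm above the floor. Lower the last bit, release and rise.

Call:
play_rows --pt "0 0 0.02 0 0 0 0.6" --pt "0 0 0.04 0 0 0 0.6" --pt "0 0 0.04 0 0 0 0.6" --pt "0 0 0.04 0 0 0 0.78" --pt "0 0 0.04 0 0 0 0.9" --pt "0 0 0.04 0 0 0 1" --pt "0 0 0.04 0 0 0 1" --pt "0 0 -0.3 0 0 0 1" --pt "0 0 -1.0 0 0 0 1" --pt "0 0 -2.0 0 0 0 1" --pt "0 0 -3.0 0 0 0 1" --pt "0 0 -3.8 0 0 0 1"

```text
t: 33.35
tcp_pos: [0.6422, -0.2471, 0.2066]
tool_rot: [0.002, -0.114, 0.993, -0.001]
force: [1.3, -0.7, 0.0]
grip_width: 0.0849
finger_force: 0.0
```

Call:
play_rows --pt "0 0 -1 0 0 0 1" --pt "0 0 -1 0 0 0 1" --pt "0 0 -1 0 0 0 1" --pt "0 0 -1 0 0 0 1"

```text
t: 33.85
tcp_pos: [0.6407, -0.2464, 0.2504]
tool_rot: [-0.001, -0.114, 0.993, 0.001]
force: [-0.9, 0.6, 0.3]
grip_width: 0.0853
finger_force: 0.0
```

```bash
python3 snap.py w20; python3 lay.py w20 .02 .04 .641 -.247 .065; python3 snap.py t20 top; for a in "t20 .024 .036 .434 .208 .025" "t20 .024 .036 .446 -.227 .03" "t20 .024 .036 .53 .019 .045";do python3 lay.py $a;done
```

```text
33.9 [ 0.6408 -0.2464  0.2503] [-0.0013 -0.1143  0.9934  0.001 ] [-0.532  0.316  1.436  0.     1.392 -2.332]
5298 rect [array([ 641. , -247.1]), array([99.5, 64.1]), np.float64(13.0)] circ [array([ 641. , -246.8]), np.float64(58.3)] z 0.0306 slope [0.004 0.001]
33.95 [ 0.6409 -0.2465  0.2505] [-1.200e-03 -1.142e-01  9.935e-01  9.000e-04] [-0.532  0.316  1.436 -0.     1.392 -2.332]
111 rect [array([431.8, 206.2]), array([29.7, 29.7]), np.float64(2.7)] circ [array([432.8, 206.2]), np.float64(16.1)] z 0.0281 slope [-0.012 -0.   ]
57 rect [array([ 453.2, -217.8]), array([13.8, 36.7]), np.float64(60.0)] circ [array([ 450.4, -222.7]), np.float64(18.3)] z 0.0273 slope [-0.008  0.052]
391 rect [array([529.7,  15.3]), array([54. , 54.1]), np.float64(73.4)] circ [array([528.8,  15.2]), np.float64(36.3)] z 0.0281 slope [0.006 0.008]
```

View pics/t20.png

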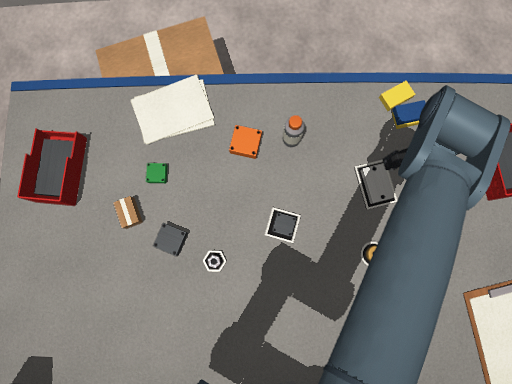

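The picture shows nut (214,261), flange (283,224), collar (372,253, partly behind the arm) and jaw (376,185) in their nests. The can and the carton have not moved.

```bash
python3 -c "
from cell import job;print(job.hand_in())"
```

```text
the job is handed in; nothing more can be done
None
```

All four parts (nut, collar, flange and jaw) lie flat and released in their own nests, each measured within about 3 mm of the nest's centre; the can and carton were not moved. I handed the job in at about 34 s, and the interface returned no verdict.

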